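# Release the charged battery pack and trap it as it pops out

### The arm

A 6-joint arm with a two-finger parallel gripper is mounted at the origin on a cart in front of the work surface, level with it; the furniture and walls round the work are solid. World frame = base frame: x ahead of the robot, y to its left, z up, the work surface at z = 0. Lengths are in m, angles in rad, forces in N, time in s.
With the tool pointing down it reaches from about 0.4 to 0.825 m from the base axis. Payload 7 kg.
Tool frame: the origin (TCP) lies midway between the tips of the shut fingers; the grasp point (between the pads) lies arm.hold_point_z behind it (arm.hold_point_z is the distance from the TCP to the grasp point, in m); z points along the fingers, y is the line along which they close (so a half turn about z gives the same grasp; the last joint's range is limited). The gripper opens to 88 mm and grips with 3 to 60 N. Pads are 19 mm wide; open, the fingers measure 130 mm over their backs; the gripper's body (78 mm by 193 mm) begins 47 mm behind the grasp point.
Start: joints at [-0.923, 0.359, 0.012, 0, -1.224, -0.288], TCP at [0.238, -0.632, 0.227] pointing down, gripper open.
Joint ranges: [-3.07, 3.07], [-1.43, 2.12], [-1.02, 1.25], [-3.03, 1.67], [-3.05, -0], [-3.03, 3.03]. Speed limits (rad/s): [2.39, 2.39, 3.01, 3.14, 3.14, 3.14].

### API

Orientations are given as [roll, pitch, yaw] about the fixed x, y, z axes, in that order (R = Rz(yaw) Ry(pitch) Rx(roll)).
In Python, from station import arm gives the robot as it stands.
- The arm moves only by the shell command python3 -m crank 'ROWS' [OPENING] [FORCE]. ROWS is JSON, a list that holds one entry, the list of rows, each a list of 4 numbers: the shift along the tool's x, y, z in units of 25 mm (1.0 is 25 mm), then the turn about the tool's z in units of 5 degrees (1.0 is 5 degrees). A call has 1 to 12 rows; each row is the pose to reach, as a shift and turn from the pose commanded when the call began, along the tool's axes at that moment; what a row does not reach only later rows make up. A row lasts 1/8 s, in which the tool goes at most 62.5 mm and 10.7 degrees, less where a joint would pass 70% of its speed; a pose out of reach is approached as far as the arm can. A call with a gripper value outside its range is refused whole. OPENING is the closure, from 0 (fully open) to 1 (shut), set as the call begins (- or left out, the last holds). The fingers move at their own pace and stop on an object; FORCE is the grip in N (left out, the last holds). Time passes only in rows, so rows that repeat a pose let the fingers close. It gives the time, the measured TCP pose, the force, the opening and the grip force at its end, in the units of the state.
- arm.get_state(): the state, without advancing time (a new reading comes with each control period).
- arm.grab_frame(name): name is "scene" or "top" or "wrist"; returns (picture, depth): 384x512x3 uint8, red, green, blue; 384x512 float32, m along the optical axis (not along the pixel's ray), 0 where there is no reading.
- arm.get_calibration(name): a dict with "mtx" (3x3 intrinsics, pixels), "R" (3x3) and "t" (3): a world point X has camera coordinates R X + t; the wrist camera has in their place "mount" (4x4, takes a point from camera to tool coordinates, whose origin is the TCP and whose axes are the flange's). Camera axes: x right, y down, z forward; pixel columns grow to the right and rows downward; lengths in m; the calibration is good to about 2 mm. A picture is of the moment at which its call begins: read the wrist's pose just before it. get_calibration takes no time and is no camera call.
- arm.job_done(): hands the job in; it is judged then, once.
Trained networks look in the newest picture that a camera, given by its name, has taken for a name from the list of things; names that differ only in an ending like _2 or _b are one class to them, and where a whole thing is asked for, a point or a joint stands for the part that bears it (a point fixed in the world has none). Each returns a list of dicts, best first, with "score" (0 to 1); they miss things now and then, are a little off and sometimes report something else, mostly with a low value. They report only what shows in the picture. A call takes as long as a camera call.
- arm.recognise(thing, camera): "extent" ([left, top, width, height] in pixels, round what is visible of it).
- arm.trace(thing, camera): "mask" (384x512 bool, what is visible of it) and "extent" ([left, top, width, height] in pixels, round what is visible of it).
The state is a dict: "t": time; "q": joint angles; "qd": joint speeds; "joint_efforts": joint torques, N m; "eef_pos": TCP position; "ee_rot": TCP orientation; "force": force on the tool from outside, world axes, zero at the start; "moment": the same for the moment, N m; "width": finger opening in m; "gripper_force": force on a finger pad.
Only numpy, scipy, OpenCV 4.12 (cv2) and the standard library are available. Lean on these libraries where they do the work, as an engineer would, in place of code of your own. Each camera call takes 0.05 s, during which the arm holds its last target. There are 200 camera calls.

### The job

Release the charged battery pack, the one in the charger with the green lamp: put one finger in front of the pack and press that charger's yellow release key down with the other, keeping it down until the pack that the spring pops out has come to rest against the waiting finger, before it slides off its rails. Then lift the hand clear and leave the pack unlatched and resting flat on its rails, its front end not past the rail ends. Do not pick the pack up, and leave the red-lamp charger and everything else on the bench alone.

Things in the scene. Friction and masses are not known exactly. Their poses are not given: they have to be found in the camera images.
- charger_a: Dark grey battery charger with a green lamp, 172 x 98 mm, fixed on the board; alike but for the lamp, either may stand left. Origin: underside, under the pack seat; +x to the rear tower (x 47 to 87 mm, 69 mm high), -x to the open front, y left, z up. Bed 16 mm high to x -85; two rails 28 mm high, 63 mm apart, to x -80. Key pod at the right front: x -38 to -86, y -45 to -85, 30 mm high.
- charger_b: Dark grey battery charger with a red lamp, 172 x 98 mm, fixed on the board; alike but for the lamp, either may stand left. Origin: underside, under the pack seat; +x to the rear tower (x 47 to 87 mm, 69 mm high), -x to the open front, y left, z up. Bed 16 mm high to x -85; two rails 28 mm high, 63 mm apart, to x -80. Key pod at the right front: x -38 to -86, y -45 to -85, 30 mm high.
- rail_end_a (a point): Point on the bed between the front ends of the green-lamp charger's rails (charger frame x -80, z +16 mm). The pack's front face must not pass it. A pack stopped within 17 mm leans on the finger with 0 to 6 N and creeps on (by up to 20 mm) when the finger leaves.
- key_a (a joint): Yellow release key of the green-lamp charger, its press-in: 0 up, 0.008 m fully down. Sprung: 2 N to start, 6 to 8 N at the bottom; comes up again by itself. The pack is freed at about 0.005 m.
- key_b (a joint): Yellow release key of the red-lamp charger, its press-in: 0 up, 0.008 m fully down. Sprung: 2 N to start, 6 to 8 N at the bottom; comes up again by itself. The pack is freed at about 0.005 m. Leave it alone.
- key_a_top (a point): Top centre of the green-lamp charger's yellow key (26 mm along the charger's x, 24 mm along y). In the charger's frame: x -62, y -62.5, z +40 mm up, +32 fully down: 27 mm ahead of the latched pack's front and 62.5 mm right of its centre line. Two fingers 60 mm apart along y: one on the key, the other before the pack's middle, its tip then 16 mm over the bed, 4 mm over the rails.
- key_b_top (a point): The same point on the red-lamp charger's key.
- pack_a: Pack in the green-lamp charger, black and teal, 80 (x) x 72 (y) x 52 mm high, 0.48 kg, loose, its axes along the charger's. Origin under its centre; front face 40 mm ahead (-x); upper body from 15 mm up. Latched: x +4, z +16 mm in the charger's frame. Once freed a spring pushes it to -x: 10 N, fading to 0 after 17 mm; unstopped it shoots off the rails in about 0.2 s.
- pack_b: The same pack in the red-lamp charger. Leave it alone.
- charging_board: Plywood board that carries both chargers, 250 x 370 mm, top 18 mm above the bench. Origin under its centre, on the bench.
- carpenter_pencil: Orange carpenter's pencil, 8 x 162 x 8 mm, lying in front of the board. Origin under its centre. Leave it alone.
- screwdriver: Screwdriver with an orange handle, 29 x 224 x 29 mm, lying in front. Origin under its centre. Leave it alone.
- cork_block: Cork sanding block, 62 x 106 x 34 mm, left of the board. Origin under its centre. Leave it alone.
- old_tin: Old tin, mottled grey, 77 mm across, 95 mm high, right of the board. Origin under its centre. Leave it alone.

How it is judged:
On the way, in this order (a step that is already met when the one before it is completed fails the run):
1. the key of the green-lamp charger is pressed with a finger (value of joint key_a above 0.003 m and contact force between the fingers and key_a above 0.5 N).
2. the popped pack has been stopped on its rails while the key is still held down (x of pack_a in the frame of charger_a between -0.04 and -0.001 m and linear speed of pack_a below 0.02 m/s and value of joint key_a above 0.003 m), for 0.1 s.
At the end, for the whole second after the job is handed in: The green-lamp charger's pack rests flat on its rails, 6 to 45 mm out of its latched place (front end not past the rail ends), its key is up again and the other pack is still latched (x of pack_a in the frame of charger_a between -0.04 and -0.001 m and z of pack_a in the frame of charger_a between 0.013 and 0.019 m and angle between the x axis of pack_a and the x axis of charger_a, either way round below 0.08 rad and angle between pack_a's own z axis and vertical below 0.06 rad and linear speed of pack_a below 0.01 m/s and value of joint key_a below 0.003 m and x of pack_b in the frame of charger_b above 0.002 m); the robot touches nothing.
It fails at once if the pack ran past the end of the rails (x of pack_a in the frame of charger_a below -0.042 m).
It fails at once if the pack was lifted or tipped (z of pack_a in the frame of charger_a above 0.024 m or angle between pack_a's own z axis and vertical above 0.17 rad).
It fails at once if the red-lamp charger was operated or its pack was disturbed (value of joint key_b above 0.003 m or x of pack_b in the frame of charger_b below 0 m or z of pack_b in the frame of charger_b above 0.022 m).
It fails at once if something else on the bench was disturbed (distance of any of carpenter_pencil, screwdriver, cork_block, old_tin from where it was at the start of the episode above 0.02 m).
It also fails if it takes over 32 s, if anything falls off the work surface, if the arm or the gripper's body presses on something with over 40 N, if the wrist force passes 120 N, or if a joint passes its speed limit or range.

## Working session

There is one attempt and no reset: what is moved stays moved. The work goes in short steps, Python scripts to look and compute and a shell command to move; the robot and the scene stay as the last step left them, time stands still between calls to the robot, and variables do not carry over. Pictures are saved under pics/ and viewed, at most 10 in all, crops included, and the job is handed in when it is done.

```bash
mkdir -p pics; ls; cat > h.py <<'E'
import numpy as np, cv2
from station import arm
def save(n,cam):
    p,d=arm.grab_frame(cam); cv2.imwrite(f'pics/{n}.png',p[:,:,::-1]); return p,d
def world(cam,d,st=None):
    c=arm.get_calibration(cam);K=np.array(c['mtx']);v,u=np.mgrid[:384,:512]
    P=np.stack([(u-K[0,2])/K[0,0]*d,(v-K[1,2])/K[1,1]*d,d],-1)
    if 'R' in c: return (P-np.array(c['t']))@np.array(c['R'])
    M=np.array(c['mount']);P=P@M[:3,:3].T+M[:3,3]
    from scipy.spatial.transform import Rotation as R
    return P@R.from_euler('xyz',st['ee_rot']).as_matrix().T+np.array(st['eef_pos'])
E
python3 - <<'E'
from h import *
s=arm.get_state();print(s)
a,d=save('top1','top');W=world('top',d);np.save('W.npy',W)
for n in ['charger_a','key_a','pack_a','charging_board']:
    for r in arm.trace(n,'top'):
        m=r['mask']&(d>0); print(n,r['score'],r['extent'],np.median(W[m],0).round(4))
save('sc1','scene')
E
```

```text
pics
{'t': 0.0, 'q': array([-9.22891539e-01,  3.59412692e-01,  1.10392468e-02, -3.22130142e-04,
       -1.22411177e+00, -2.88111900e-01]), 'qd': array([-0.00040104, -0.00043351,  0.00053877, -0.00196341,  0.0012541 ,
        0.00011295]), 'joint_efforts': array([-2.57476012e-05, -5.82713449e+01,  2.93054062e+01,  6.99748322e+00,
        6.92470014e-03, -2.23899474e-04]), 'eef_pos': array([ 0.23744753, -0.63132303,  0.22560252]), 'ee_rot': array([ 3.13988733e+00, -1.89588839e-04, -2.78190931e+00]), 'force': array([-0.42566336,  0.79501098, -0.00906864]), 'moment': array([ 0.0135236 , -0.03526475, -0.00622819]), 'gripper_force': 0.0, 'width': 0.08778296094212028}
charger_a 0.98 [212.6, 129.2, 30.9, 53.7] [0.6299 0.1194 0.0474]
charger_a 0.65 [257.4, 135.9, 35.6, 51.1] [ 0.6138 -0.0438  0.0464]
key_a 0.6 [282.0, 172.3, 7.0, 10.9] [ 0.583  -0.0929  0.0608]
key_a 0.34 [354.5, 194.9, 28.1, 21.9] [ 0.4784 -0.3862  0.092 ]
pack_a 0.71 [258.9, 146.3, 21.2, 22.4] [ 0.6541 -0.0386  0.0865]
pack_a 0.66 [211.6, 142.8, 22.3, 23.7] [0.6693 0.134  0.0864]
charging_board 0.56 [196.0, 122.8, 102.5, 76.8] [0.6603 0.0504 0.0198]
```

```bash
python3 - <<'E'
import cv2
a=cv2.imread('pics/top1.png')[95:245,170:370];b=cv2.imread('pics/sc1.png')
cv2.imwrite('pics/t1c.png',cv2.resize(a,(800,600),interpolation=cv2.INTER_CUBIC))
E
```

```text
(no output)
```

View pics/t1c.png

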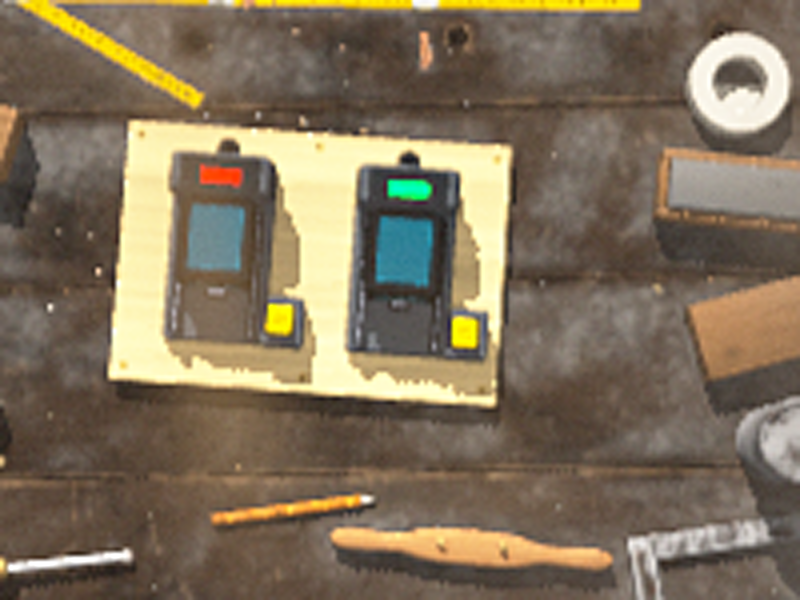

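View pics/sc1.png

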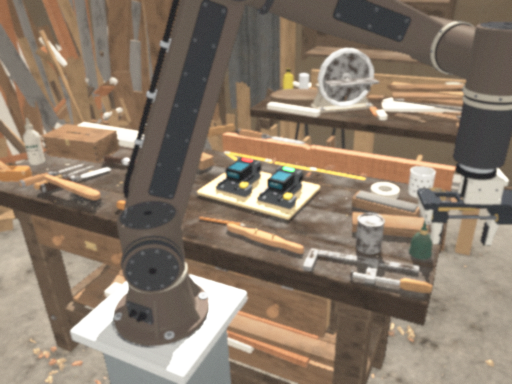

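```bash
cat >> h.py <<'E'
from scipy.spatial.transform import Rotation as Rn
def rel(target,s=None,yaw=None):
    s=s or arm.get_state();R=Rn.from_euler('xyz',s['ee_rot']).as_matrix()
    v=R.T@(np.array(target)-s['eef_pos'])/0.025
    t=None if yaw is None else -np.degrees((yaw-s['ee_rot'][2]+np.pi)%(2*np.pi)-np.pi)/5
    return v.round(3),t
E
python3 - <<'E'
from h import *
print(arm.get_calibration('wrist'),arm.hold_point_z)
W=np.load('W.npy')
for r in arm.trace('key_a','top'): print(r['score'],r['extent'])
p,d=arm.grab_frame('top')
h=cv2.cvtColor(p,cv2.COLOR_RGB2HSV)
m=(h[...,0]>22)&(h[...,0]<34)&(h[...,1]>180)&(h[...,2]>150)
n,l,st,c=cv2.connectedComponentsWithStats(m.astype(np.uint8))
for i in range(1,n):
    if st[i,4]>20: print(st[i],W[l==i].mean(0).round(4))
print(rel([0.575,-0.065,0.20],yaw=-np.pi-0.09))
E
```

```text
{'mtx': array([[315.85172089,   0.        , 253.56874573],
       [  0.        , 315.85172089, 193.26111129],
       [  0.        ,   0.        ,   1.        ]]), 'mount': array([[ 9.50150199e-04, -9.60422852e-01, -2.78544506e-01,
         7.47084936e-02],
       [ 9.99999526e-01,  8.52716408e-04,  4.70953188e-04,
         9.49108743e-04],
       [-2.14794733e-04, -2.78544822e-01,  9.60423207e-01,
        -1.58623867e-01],
       [ 0.00000000e+00,  0.00000000e+00,  0.00000000e+00,
         1.00000000e+00]])} 0.0188
0.6 [282.0, 172.3, 7.0, 10.9]
0.34 [354.5, 194.9, 28.1, 21.9]
[176  91  46  31 326] [0.8971 0.2349 0.0156]
[233  92  40   5 135] [0.9181 0.0199 0.0158]
[280  93  50   4 186] [ 0.9156 -0.1738  0.0072]
[236 171   7   8  47] [0.5999 0.0789 0.0594]
[283 174   7   8  50] [ 0.584  -0.0946  0.0582]
(array([-20.611,  16.465,   1.061]), np.float64(5.1539990479340085))
```

```bash
python3 -m crank '[[[-1.5,1.2,0,0.4],[-3.5,2.8,0,0.9],[-5.5,4.4,0,1.4],[-7.5,6,0,1.9],[-9.5,7.6,0,2.4],[-11.5,9.2,0,2.9],[-13.5,10.8,0,3.4],[-15.5,12.4,0,3.9],[-17.5,14,0.3,4.4],[-19.2,15.3,0.6,4.8],[-20.6,16.45,1,5.15],[-20.6,16.45,1,5.15]]]' 0.5
python3 - <<'E'
from h import *
s=arm.get_state();p,d=save('w1','wrist');W=world('wrist',d,s)
print(s['t'],s['eef_pos'],s['ee_rot'],s['width'])
for n in ['key_a','pack_a','charger_a']:
    for r in arm.trace(n,'wrist'):
        m=r['mask']&(d>0);print(n,r['score'],r['extent'],np.median(W[m],0).round(4))
h=cv2.cvtColor(p,cv2.COLOR_RGB2HSV)
m=(h[...,0]>22)&(h[...,0]<34)&(h[...,1]>180)&(h[...,2]>120)
n,l,st,c=cv2.connectedComponentsWithStats(m.astype(np.uint8))
for i in range(1,n):
    if st[i,4]>60:
        q=W[(l==i)&(d>0)]; print(st[i],q.mean(0).round(4),np.median(q[:,2]),cv2.minAreaRect((q[:,:2]*1000).astype(np.float32)))
E
```

```text
t: 1.9
eef_pos: [0.5758, -0.0627, 0.2003]
ee_rot: [-3.141, -0.002, 3.055]
force: [0.3, -0.5, -0.3]
width: 0.0438
gripper_force: 0.0
1.9 [ 0.57580848 -0.06271364  0.20029598] [-3.14135701e+00 -1.51527564e-03  3.05512338e+00] 0.04375111628123079
key_a 0.76 [381.1, 179.3, 68.0, 33.2] [0.5994 0.0775 0.0581]
key_a 0.75 [209.2, 177.4, 80.1, 33.9] [ 0.583  -0.0931  0.0581]
pack_a 0.7 [412.5, 211.3, 98.7, 89.2] [0.635  0.1446 0.0839]
pack_a 0.62 [249.0, 215.5, 73.3, 83.9] [ 0.6244 -0.0464  0.0848]
pack_a 0.26 [191.7, 124.1, 320.3, 199.0] [0.5663 0.0341 0.0186]
charger_a 0.8 [362.3, 163.9, 133.5, 165.3] [0.6045 0.1208 0.0383]
charger_a 0.76 [200.2, 164.4, 128.4, 158.3] [ 0.5966 -0.0557  0.0453]
charger_a 0.25 [210.0, 181.2, 75.8, 30.3] [ 0.5831 -0.0936  0.0582]
[209 178  26  26 649] [ 0.5825 -0.0938  0.0575] 0.05820762540989033 ((584.4119262695312, -95.03443908691406), (25.861446380615234, 27.135379791259766), 85.60079193115234)
[381 179  29  27 697] [0.5984 0.0775 0.057 ] 0.05820602377424672 ((602.238037109375, 83.2669448852539), (35.391910552978516, 30.549903869628906), 83.43990325927734)
```

View pics/w1.png

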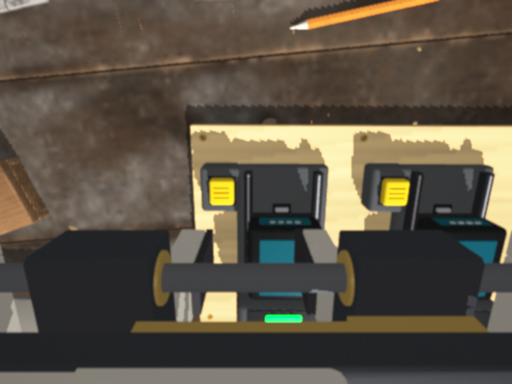

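```bash
python3 - <<'E'
from h import *
s=arm.get_state();p,d=arm.grab_frame('wrist');W=world('wrist',d,s)
R=Rn.from_euler('xyz',s['ee_rot']).as_matrix();T=(W-s['eef_pos'])@R*1000
m=(d>0)&(T[...,2]<2)&(T[...,2]>-25)&(abs(T[...,0])<40)
for sg in(-1,1):
    q=T[m&(sg*T[...,1]>0)]; print(sg,len(q),np.percentile(q,[1,10,50,90,99],axis=0).round(1).tolist())
# pack_a top front edge + charger yaw, in tool-aligned frame
k=(d>0)&(abs(W[...,2]-.086)<.0025)&(W[...,1]<0.01)&(W[...,1]>-.1)&(W[...,0]>.57)
v,u=np.nonzero(k);E=[]
for c in np.unique(u):
    x=W[k&(np.arange(512)[None]==c)]
    if len(x)>4:E.append(x[x[:,0].argmin()])
E=np.array(E);print(len(E),E[[0,-1]].round(4));f=np.polyfit(E[:,1],E[:,0],1);print('yaw',-f[0], 'mid',E.mean(0))
yaw=f[0]*-1
Y=-0.088;c,sn=np.cos(Y),np.sin(Y);Rc=np.array([[c,-sn],[sn,c]])
key=np.array([.5835,-.094]);o=key-Rc@[-.062,-.0625]
print('origin',o,'front edge in charger x',((E[:,:2]-o)@Rc)[:,0].mean(),((E[:,:2]-o)@Rc)[[0,-1],1])
b=(d>0)&(abs(W[...,2]-.034)<.003);q=((W[b][:,:2]-o)@Rc);q=q[(abs(q[:,1])<.025)];print('bed front',np.percentile(q[:,0],[1,5]))
g=(d>0)&(W[...,2]>.028)&(W[...,2]<.05);q=((W[g][:,:2]-o)@Rc);q=q[(q[:,0]<-.04)&(q[:,0]>-.1)];print('y min',np.percentile(q[:,1],[.5,2]))
print(rel([*(o+Rc@[-.066,-.031]),.07],s,np.pi+Y))
E
```

```text
-1 782 [[-5.8, -36.3, -24.8], [2.5, -34.3, -23.1], [10.3, -26.1, -15.4], [11.2, -20.9, -5.7], [11.5, -20.7, -1.1]]
1 780 [[-5.6, 23.0, -24.9], [2.6, 23.1, -22.6], [10.4, 28.4, -15.4], [11.2, 36.6, -5.8], [11.6, 38.7, -1.0]]
72 [[ 0.6966 -0.0866  0.0838]
 [ 0.6199 -0.0108  0.0838]]
yaw 0.5296918243635048 mid [ 0.63619268 -0.04656953  0.08442651]
origin [ 0.65075299 -0.0371908 ] front edge in charger x -0.013679708648650434 [-0.04516965  0.02359054]
bed front [-0.08346304 -0.08226648]
y min [-0.30813442 -0.30292255]
(array([-0.292,  0.181,  5.274]), np.float64(-0.022025945067993467))
```

```bash
python3 -m crank '[[[-0.25,0.18,0,0],[-0.25,0.18,1.5,0],[-0.25,0.18,3,0],[-0.25,0.18,4.3,0],[-0.25,0.18,4.9,0],[-0.25,0.18,5,0],[-0.25,0.18,5,0]]]' 0.5
python3 - <<'E'
from h import *
s=arm.get_state();p,d=save('w2','wrist');W=world('wrist',d,s)
o=np.array([.65075,-.0372]);Y=-.088;c,sn=np.cos(Y),np.sin(Y);Rc=np.array([[c,-sn],[sn,c]])
print(s['t'],s['eef_pos'],s['ee_rot'],s['width'],'tcp in charger',(s['eef_pos'][:2]-o)@Rc)
h=cv2.cvtColor(p,cv2.COLOR_RGB2HSV)
m=(h[...,0]>22)&(h[...,0]<34)&(h[...,1]>180)&(h[...,2]>120)&(d>0)&(abs(W[...,2]-.058)<.004)
q=(W[m][:,:2]-o)@Rc;q=q[q[:,1]<0]
print(np.percentile(q,[1,50,99],axis=0))
E
```

```text
t: 3.02
eef_pos: [0.5823, -0.0616, 0.0776]
ee_rot: [3.141, 0.001, 3.052]
force: [0.9, -0.4, 0.1]
width: 0.0438
gripper_force: 0.0
3.025 [ 0.58232943 -0.06164389  0.07759249] [3.14142753e+00 1.49716880e-03 3.05202913e+00] 0.04381706564325089 tcp in charger [-0.06600753 -0.03036254]
[[-0.0744223  -0.07448685]
 [-0.07024104 -0.05968457]
 [-0.05131342 -0.05124787]]
```

View pics/w2.png

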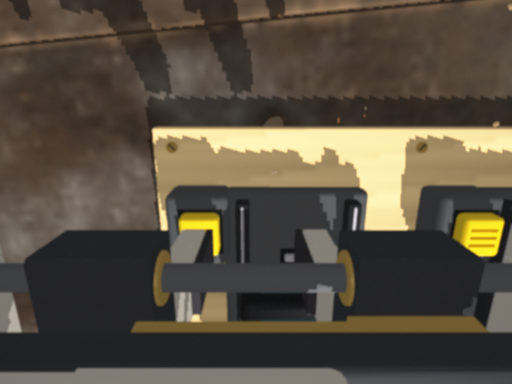

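```bash
python3 -m crank '[[[0.02,0,0.2,0],[0.02,0,0.45,0],[0.02,0,0.6,0],[0.02,0,0.65,0],[0.02,0,0.65,0]]]'
```

```text
t: 3.7
eef_pos: [0.581, -0.0616, 0.0602]
ee_rot: [-3.141, -0.0, 3.052]
force: [-0.2, -0.7, 0.6]
width: 0.044
gripper_force: 0.0
```

```bash
python3 -m crank '[[[0,0,0.1,0],[0,0,0.2,0],[0,0,0.3,0],[0,0,0.37,0],[0,0,0.37,0],[0,0,0.37,0]]]'
```

```text
t: 4.45
eef_pos: [0.5809, -0.0616, 0.0512]
ee_rot: [-3.142, -0.0, 3.052]
force: [-1.9, 0.7, 5.7]
width: 0.0439
gripper_force: 2.6
```

```bash
cat > look.py <<'E'
from h import *
import sys
s=arm.get_state();p,d=save(sys.argv[1],'wrist');W=world('wrist',d,s)
p2,d2=arm.grab_frame('top');W2=world('top',d2);W1=np.load('W.npy')
o=np.array([.65075,-.0372]);Y=-.088;c,sn=np.cos(Y),np.sin(Y);Rc=np.array([[c,-sn],[sn,c]])
print(s['t'],s['eef_pos'],s['force'])
for n,w in(('start',W1),('top',W2),('wrist',W)):
    q=(w[...,:2]-o)@Rc; m=(abs(w[...,2]-.086)<.004)&(abs(q[...,1])<.036)&(q[...,0]<.046)&(q[...,0]>-.085)
    if m.sum(): print(n,m.sum(),np.percentile(q[m],[1,5,50],axis=0).round(4).tolist())
E
python3 look.py w3
```

```text
4.45 [ 0.58085082 -0.06157493  0.05119066] [-1.89500976  0.67132693  5.71246188]
start 309 [[-0.033, -0.034], [-0.0302, -0.0306], [0.003, -0.0004]]
top 1 [[0.0253, 0.029], [0.0253, 0.029], [0.0253, 0.029]]
wrist 1850 [[-0.0789, -0.0351], [-0.0785, -0.0333], [-0.0511, -0.0166]]
```

View pics/w3.png

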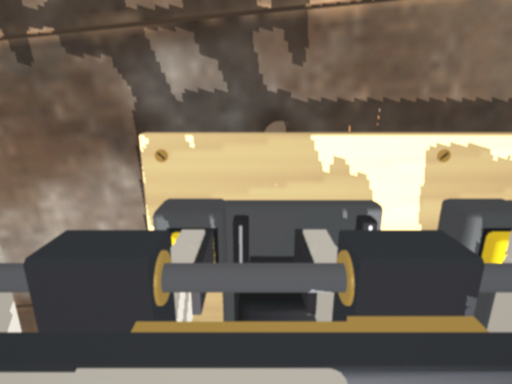

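```bash
python3 - <<'E'
from h import *
p,d=save('sc2','scene')
a=cv2.imread('pics/sc1.png')[145:225,190:330];b=cv2.imread('pics/sc2.png')[145:225,190:330]
cv2.imwrite('pics/sc12.png',cv2.resize(np.hstack([a,b]),(800,int(800*80/280)),interpolation=cv2.INTER_CUBIC))
W=world('scene',d);c=np.cos(-.088);sn=np.sin(-.088);Rc=np.array([[c,-sn],[sn,c]])
q=(W[...,:2]-[.65075,-.0372])@Rc
m=(abs(W[...,2]-.086)<.003)&(abs(q[...,1])<.036)&(q[...,0]<.047)
print(m.sum(),np.percentile(q[m],[2,10,50,90,98],axis=0).round(3).tolist(),arm.get_state()['force'])
for r in arm.recognise('pack_a','scene'):print(r)
E
```

```text
102 [[-0.724, -0.033], [-0.723, -0.027], [-0.055, -0.005], [0.002, 0.016], [0.013, 0.03]] [-2.16552516  0.92198963  5.47343805]
{'extent': [265.0, 174.4, 19.6, 23.2], 'score': 0.75}
{'extent': [228.4, 161.7, 22.5, 20.1], 'score': 0.7}
```

View pics/sc12.png

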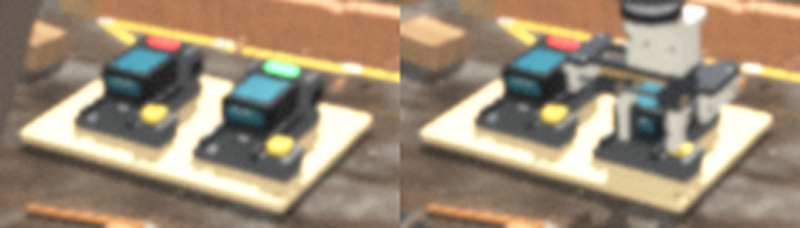

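```bash
python3 - <<'E'
from h import *
p,d=arm.grab_frame('scene');W=world('scene',d);c=np.cos(-.088);sn=np.sin(-.088);Rc=np.array([[c,-sn],[sn,c]])
q=(W[...,:2]-[.65075,-.0372])@Rc*1000
h=cv2.cvtColor(p,cv2.COLOR_RGB2HSV);t=(h[...,0]>85)&(h[...,0]<105)&(h[...,1]>100)
q[...,0][d==0]=np.nan
m=t&(abs(q[...,1])<36)&(W[...,2]>.05)&(W[...,2]<.078)&(abs(q[...,0])<80)
print(np.c_[q[m],W[m][:,2]*1000].round(0).tolist())
m=(q[...,1]<-12)&(q[...,1]>-36)&(W[...,2]>.05)&(W[...,2]<.078)&(q[...,0]>-80)&(q[...,0]<0)
print(np.c_[q[m],W[m][:,2]*1000].round(0).tolist())
print(arm.get_state()['t'],arm.get_state()['force'])
E
```

```text
[[-56.0, -20.0, 75.0], [-55.0, -23.0, 75.0], [-56.0, -16.0, 71.0], [-58.0, -21.0, 72.0], [-56.0, -24.0, 72.0], [-52.0, -6.0, 62.0], [-57.0, -13.0, 67.0], [-59.0, -17.0, 68.0], [-63.0, -24.0, 72.0], [-59.0, -25.0, 70.0], [-57.0, -13.0, 63.0], [-62.0, -19.0, 66.0], [-60.0, -22.0, 66.0], [-53.0, -22.0, 63.0], [-51.0, -13.0, 56.0], [-54.0, -19.0, 59.0], [-52.0, -22.0, 59.0]]
[[-56.0, -12.0, 77.0], [-53.0, -15.0, 77.0], [-51.0, -25.0, 78.0], [-49.0, -12.0, 70.0], [-56.0, -20.0, 75.0], [-55.0, -23.0, 75.0], [-55.0, -27.0, 77.0], [-56.0, -31.0, 78.0], [-50.0, -36.0, 76.0], [-62.0, -15.0, 73.0], [-56.0, -16.0, 71.0], [-58.0, -21.0, 72.0], [-56.0, -24.0, 72.0], [-57.0, -28.0, 74.0], [-61.0, -34.0, 77.0], [-57.0, -36.0, 76.0], [-50.0, -36.0, 72.0], [-57.0, -13.0, 67.0], [-59.0, -17.0, 68.0], [-63.0, -24.0, 72.0], [-59.0, -25.0, 70.0], [-56.0, -28.0, 70.0], [-60.0, -33.0, 73.0], [-55.0, -35.0, 71.0], [-49.0, -35.0, 68.0], [-57.0, -13.0, 63.0], [-62.0, -19.0, 66.0], [-60.0, -22.0, 66.0], [-53.0, -22.0, 63.0], [-56.0, -28.0, 66.0], [-60.0, -34.0, 69.0], [-51.0, -13.0, 56.0], [-54.0, -19.0, 59.0], [-52.0, -22.0, 59.0], [-58.0, -28.0, 63.0], [-55.0, -31.0, 62.0], [-46.0, -34.0, 59.0], [-53.0, -14.0, 53.0], [-56.0, -20.0, 56.0], [-56.0, -24.0, 57.0], [-51.0, -25.0, 55.0], [-57.0, -32.0, 60.0], [-54.0, -34.0, 59.0], [-56.0, -16.0, 51.0], [-57.0, -20.0, 53.0], [-51.0, -21.0, 50.0], [-56.0, -27.0, 54.0], [-58.0, -32.0, 56.0], [-56.0, -35.0, 56.0], [-50.0, -36.0, 54.0]]
4.7 [-2.05693266  1.02597931  5.01153534]
```

```bash
python3 -m crank '[[[0,0,-0.1,0],[0,0,-0.3,0],[0,0,-0.6,0],[0,0,-1.2,0],[0,0,-2.2,0],[0,0,-3.6,0],[0,0,-5,0],[1,0,-6,0],[3,0,-6.5,0],[5,0,-6.5,0],[6,0,-6.5,0],[6,0,-6.5,0]]]'
python3 look.py w4
```

```text
t: 6.2
eef_pos: [0.4304, -0.0481, 0.215]
ee_rot: [3.14, 0.002, 3.053]
force: [0.6, 0.3, 0.1]
width: 0.0438
gripper_force: 0.0
6.2 [ 0.43039314 -0.04809553  0.21500564] [0.64355871 0.25799503 0.07404036]
start 309 [[-0.033, -0.034], [-0.0302, -0.0306], [0.003, -0.0004]]
top 305 [[-0.0529, -0.0346], [-0.0492, -0.0314], [-0.0147, 0.0003]]
```

View pics/w4.png

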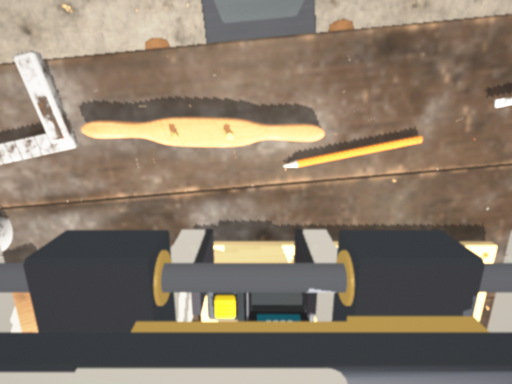

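The hand is clear. The top depth image shows the pack about 19 mm out of its latched place, lying flat, and the arm touches nothing.

```bash
python3 -m crank '[[[0,0,0,0],[0,0,0,0],[0,0,0,0]]]'; python3 -c "
from station import arm
print(arm.job_done())"
```

```text
t: 6.68
eef_pos: [0.4318, -0.0482, 0.2132]
ee_rot: [-3.141, -0.001, 3.052]
force: [-0.3, -0.8, 0.2]
width: 0.0437
gripper_force: 0.0
the job is handed in; nothing more can be done
None
```

I released the green-lamp charger's pack, stopped it against the waiting finger with the key held down, and left it flat on its rails about 19 mm out with the hand clear; the job is handed in, but no verdict came back.

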